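# Turn the keyed rest plate over against the fence and key it into the slotted table

### The arm

A 6-joint arm with a two-finger parallel gripper is mounted at the origin on a cart in front of the work surface, level with it; the furniture and walls round the work are solid. World frame = base frame: x ahead of the robot, y to its left, z up, the work surface at z = 0. Lengths are in mm, angles in rad, forces in N, time in s.
With the tool pointing down it reaches from about 375 to 925 mm from the base axis. Payload 5.7 kg.
Tool frame: the origin (TCP) lies at the very end of the fingers, on their centre line; the grasp point (between the pads) lies bot.hold_point_z behind it (bot.hold_point_z is the distance from the TCP to the grasp point, in mm); z points along the fingers, y is the direction in which the jaws open and shut (so a half turn about z gives the same grasp; the last joint's range is limited). The gripper opens to 85 mm and grips with 20 to 120 N. Pads are 22 mm wide; open, the fingers measure 114 mm over their backs; the gripper's body (76 mm by 85 mm) begins 54 mm behind the grasp point. The pads swing forward as they close: fully open they stand 13 mm farther back than shut.
Start: joints at [1.042, 0.359, 1.51, -0, 1.272, -0.115], TCP at [241.242, 549.328, 196.767] pointing down, gripper open.
Joint ranges: [-2.97, 2.97], [-1.01, 2.36], [0.21, 2.38], [-0.96, 4.11], [0.2, 2.71], [-2.98, 2.98]. Speed limits (rad/s): [2.39, 2.39, 3.14, 3.14, 3.14, 3.14].

### API

Orientations are given as a unit quaternion [x, y, z, w].
In Python, from workcell import bot gives the robot as it stands. Calls block until the motion is done:
- bot.move_ptp(position, orientation): joint-space move of the TCP to a pose.
- bot.movel(position, max_speed=150, ori=None): straight line of the TCP; ori=None keeps the orientation; max_speed is the mean speed in mm/s.
- bot.set_joints(angles): joint-space move.
- bot.open() and bot.close(force=None): open the fingers fully, or close them until they stop; force is the grip in N (None keeps the last).
- bot.pause(seconds).
- bot.inverse_kinematics(position, orientation): joint angles nearest the present ones, or None.
- bot.read_camera(name): name is "scene" or "top" or "wrist"; returns a dict with "frame" (420x560x3 uint8, red, green, blue), "mtx" (3x3 intrinsics, pixels), "rvec" (rotation vector, rad) and "tvec" (3), from world to camera coordinates, as OpenCV has them; the wrist camera has in their place "hand_eye" (4x4, takes a point from camera to tool coordinates, whose origin is the TCP and whose axes are the flange's). Camera axes: x right, y down, z forward; pixel columns grow to the right and rows downward; lengths in mm; the calibration is good to about 2 mm. A picture is of the moment at which its call begins: read the wrist's pose just before it. There is no depth.
A pose or a line that the arm cannot do raises bot.MotionError and nothing moves.
- bot.job_done(): hands the job in, once; it reports no verdict.
Readings, each from a call of its own:
- bot.get_clock(): time.
- bot.get_joint_pos(): joint angles.
- bot.get_qvel(): joint speeds.
- bot.get_effort(): joint torques, N m.
- bot.get_tcp_pos(): TCP position.
- bot.get_tool_rot(): TCP orientation.
- bot.get_contact_force(): force on the tool from outside, world axes, zero at the start.
- bot.get_wrist_torque(): the same for the moment, N m.
- bot.get_opening(): finger opening in mm.
Only numpy, scipy, OpenCV 4.12 (cv2) and the standard library are available. Lean on these libraries where they do the work, as an engineer would, in place of code of your own. Each camera call takes 0.05 s, during which the arm holds its last target. There are 200 camera calls.

### The job

The aluminium rest plate lies on the bench with its key upward. Turn it over with the help of the slotted measuring table's tall fence: stand the plate on end on the table, leaning against the fence, and let go of it; then take it again and lay it down gently, without letting it topple, so that its key drops into the table's cross slot and it lies flat, key down, about mid-way across the table. Do not push the other things on the bench about.

Things in the scene. Friction and masses are not known exactly. Their poses are not given: they have to be found in the camera images.
- plate_center (a point): Centre (half-way up) of the loose rest plate: plain aluminium, 112 mm long (x axis), 58 mm wide (y), 14 mm thick (z), 0.2 to 0.4 kg. It starts on the bench key (+z) upward, this point 7 mm above the bench. Both ends are alike. Gripped lightly (20 to 30 N) by its long edges with just the fingertips at the very end, it swivels between the pads when its other end is pressed on the table.
- plate_key (a point): Centre of the key's outer face, 13 mm from plate_center along +z; same axes. The key is a steel bar 16 mm wide (along x) and 6 mm high that runs across the plate's whole width (58 mm, along y) at mid-length, on the +z face.
- rest_plate: The rest plate as a whole; origin at the centre of its flat working face (two dark flush strips), 7 mm below plate_center when it lies key up; same axes.
- slotted_table: Slotted measuring table, bolted down: brown base 200 mm (x) by 112 mm (y), origin at the centre of its underside on the bench, z up, x towards its fence. Flat ground steel top 32 mm above the bench, from x = -99 mm to the fence at the far end. Low bolted ears (under 20 mm high) stand out to y = +-79 mm.
- table_slot (a point): Middle of the table's cross slot at the level of the top (table x = +2 mm, y = 0, 32 mm up); axes of the table. The slot runs along y from side to side, 24 mm wide, 10 mm deep. With the plate flat, key down, long side along x and one end 0 to 6 mm from the fence, the key lies in the slot and the plate rests on the top.
- fence_foot (a point): Middle of the line where the fence's working face meets the table's top (table x = +60 mm, 32 mm up); axes of the table. The fence is an upright steel plate, its face looking to -x, 100 mm wide (y), 78 mm high above the top, 14 mm thick with ribs behind. A plate stood against it at about 60 degrees has its foot in the slot, which keeps it from sliding; its upper end then stands some 15 mm above the fence.
- micrometer: Bystander, to be left alone: outside micrometer with a green frame, 129 mm; origin at the centre of its underside.
- loupe: Bystander, to be left alone: black eyepiece loupe, 37 mm across, 28 mm high; origin at the centre of its underside.
- ball_bearing: Bystander, to be left alone: finished ball bearing, 47 mm across, 14 mm high; origin at the centre of its underside.
- marker: Bystander, to be left alone: marker pen, 130 mm; origin at the centre of its underside.
Things that resemble listed ones, but are neither listed nor needed, are in the scene too. Leave any pink look-alike of the rest_plate alone.

How it is judged (in metres and radians):
On the way:
1. the rest plate stands on end or edge on the slotted table, leaning against the fence, let go and at rest (angle between plate_center's own z axis and vertical between 0.6 and 2.5 rad and contact force between rest_plate and slotted_table above 0.3 N and contact force between rest_plate and the fingers below 0.1 N and linear speed of rest_plate below 0.02 m/s and horizontal distance between plate_center and fence_foot below 0.07 m and height (world z) of plate_center above 0.054 m), for 0.2 s.
At the end, for the whole second after the job is handed in: The rest plate lies key down and flat (within 4 degrees) on the slotted table with its key at least 4 mm down in the cross slot, square to the table within 9 degrees and its middle within 18 mm of the slot's middle, released and at rest (angle between plate_center's own z axis and vertical above 3.07 rad and z of plate_key in the frame of table_slot between -0.011 and -0.004 m and horizontal distance between plate_key and table_slot below 0.018 m and angle between the y axis of plate_center and the y axis of slotted_table, either way round below 0.15 rad and linear speed of rest_plate below 0.01 m/s and contact force between rest_plate and the fingers below 0.1 N); the robot touches nothing.
It fails at once if the rest plate is let topple or fall (it turns faster than 9 rad/s or moves faster than 0.8 m/s while not held) (contact force between rest_plate and the fingers below 0.05 N and (angular speed of rest_plate above 9 rad/s or linear speed of rest_plate above 0.8 m/s)).
It fails at once if a bystander is pushed more than 30 mm (distance of any of micrometer, loupe, ball_bearing, marker from where it was at the start of the episode above 0.03 m).
It also fails if it takes over 72 s, if anything falls off the work surface, if the arm or the gripper's body presses on something with over 40 N, if the wrist force passes 120 N, or if a joint passes its speed limit or range.

## Working session

There is one attempt and no reset: what is moved stays moved. The work goes in short steps, each a Python script; the robot and the scene stay as the last script left them, time stands still between calls to the robot, and variables do not carry over. Pictures are saved under pics/ and viewed, about 8 in all and at most 12, crops included, and the job is handed in when it is done.

```bash
mkdir -p pics; ls
cat > h.py <<'E'
import numpy as np, cv2
from workcell import bot
from scipy.spatial.transform import Rotation as R
def cam(n):
    c=bot.read_camera(n); return c
def save(c,n,crop=None,s=1):
    f=c["frame"][:,:,::-1]
    if crop: x0,y0,x1,y1=crop; f=f[y0:y1,x0:x1]
    f=cv2.resize(f,None,fx=s,fy=s,interpolation=cv2.INTER_CUBIC) if s!=1 else f
    cv2.imwrite("pics/"+n+".png",f)
def ray(c,px,z):
    K=np.array(c["mtx"]);Rm=cv2.Rodrigues(np.array(c["rvec"],float))[0];t=np.array(c["tvec"],float).ravel()
    o=-Rm.T@t; out=[]
    for u in np.atleast_2d(px):
        d=Rm.T@np.linalg.solve(K,[u[0],u[1],1.]); out.append(o+d*(z-o[2])/d[2])
    return np.array(out)
def proj(c,P):
    return cv2.projectPoints(np.array(P,float).reshape(-1,3),np.array(c["rvec"],float),np.array(c["tvec"],float),np.array(c["mtx"],float),None)[0].reshape(-1,2)
E
python3 - <<'E'
from h import *
a=cam("top");b=cam("scene")
im=np.hstack([a["frame"]]);save(a,"top0");save(b,"scene0")
for c in(a,b):
    Rm=cv2.Rodrigues(np.array(c["rvec"],float))[0];print(-Rm.T@np.array(c["tvec"]).ravel(),Rm[2],c["mtx"][0][0])
print(bot.hold_point_z,bot.get_clock(),bot.get_tool_rot())
E
```

```text
pics
[ 323.4236889    11.50198414 1008.88838841] [ 0.22495024 -0.02874377 -0.97394619] 380.95018336772984
[ -19.83825426 -511.8704368   776.38821626] [ 0.53863962  0.48308681 -0.69028581] 422.34264635807716
18.700000000000003 0.1 [ 2.05405639e-01  9.78676567e-01 -7.91242635e-04 -2.72747995e-04]
```

View pics/top0.png

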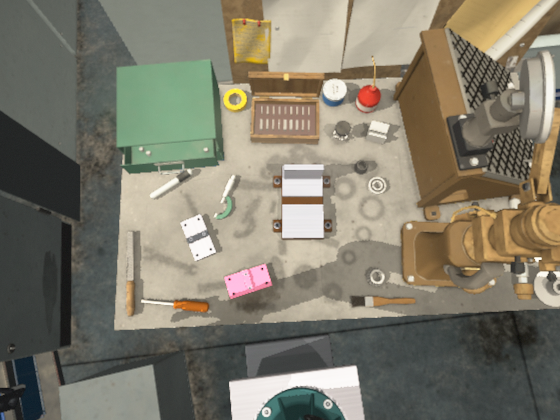

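View pics/scene0.png

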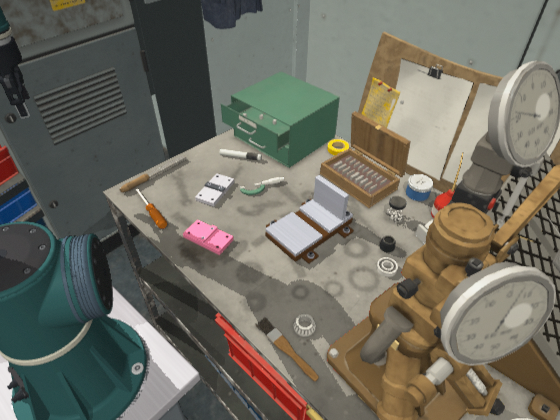

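Top view: the aluminium plate is at (198,238) and the pink look-alike at (247,281). The table is at (303,203), with its fence at the far side (303,172). The micrometer is at (227,198), marker (171,184), loupe (361,167) and bearing (377,186). The silver table and the pink block could be mistaken for the plate. I choose the silver one with a key at (198,238) and check it in a crop.

Run:
```python
from h import *
a=cam("top")
save(a,"crop0",(140,140,340,290),4)
f=a["frame"].astype(int); hsv=cv2.cvtColor(a["frame"],cv2.COLOR_RGB2HSV)
for (x,y) in [(190,228),(205,250),(198,238),(303,220),(303,185),(303,172),(303,201),(180,260),(290,201)]: print((x,y),f[y,x],hsv[y,x])
def blob(m,x0,y0,x1,y1,name):
    mm=np.zeros(m.shape,np.uint8);mm[y0:y1,x0:x1]=m[y0:y1,x0:x1]
    mm=cv2.morphologyEx(mm,cv2.MORPH_CLOSE,np.ones((7,7)))
    cs,_=cv2.findContours(mm,cv2.RETR_EXTERNAL,cv2.CHAIN_APPROX_NONE)
    c=max(cs,key=cv2.contourArea);return c
m=((f.min(2)>185)).astype(np.uint8)*255
c=blob(m,170,205,225,270,'p')
P=ray(a,c.reshape(-1,2),14)
r=cv2.minAreaRect(P[:,:2].astype(np.float32));print("plate",r)
c=blob(m,270,203,335,245,'t');P=ray(a,c.reshape(-1,2),32);r=cv2.minAreaRect(P[:,:2].astype(np.float32));print("tabletop front",r,cv2.boxPoints(r).round(1).tolist())
hh=((hsv[:,:,0]<20)&(hsv[:,:,1]>100)).astype(np.uint8)*255
mm=np.zeros_like(hh);mm[155:250,265:340]=hh[155:250,265:340]
ys,xs=np.nonzero(mm);print("brown",xs.min(),xs.max(),ys.min(),ys.max())
```

```text
(190, 228) [251 249 247] [ 15   4 251]
(205, 250) [252 249 248] [  8   4 252]
(198, 238) [112 111 112] [150   2 112]
(303, 220) [234 232 233] [165   2 234]
(303, 185) [236 234 234] [  0   2 236]
(303, 172) [149 146 145] [  8   7 149]
(303, 201) [127  86  50] [ 14 155 127]
(180, 260) [190 180 158] [ 21  43 190]
(290, 201) [125  81  46] [ 13 161 125]
plate ((515.664794921875, 208.93218994140625), (113.72338104248047, 59.66293716430664), 16.864194869995117)
tabletop front ((522.840576171875, -62.30498504638672), (126.36750793457031, 85.70973205566406), 83.25556945800781) [[472.8999938964844, -120.0], [558.0, -130.10000610351562], [572.7999877929688, -4.599999904632568], [487.70001220703125, 5.5]]
brown 273 331 176 231
```

View pics/crop0.png

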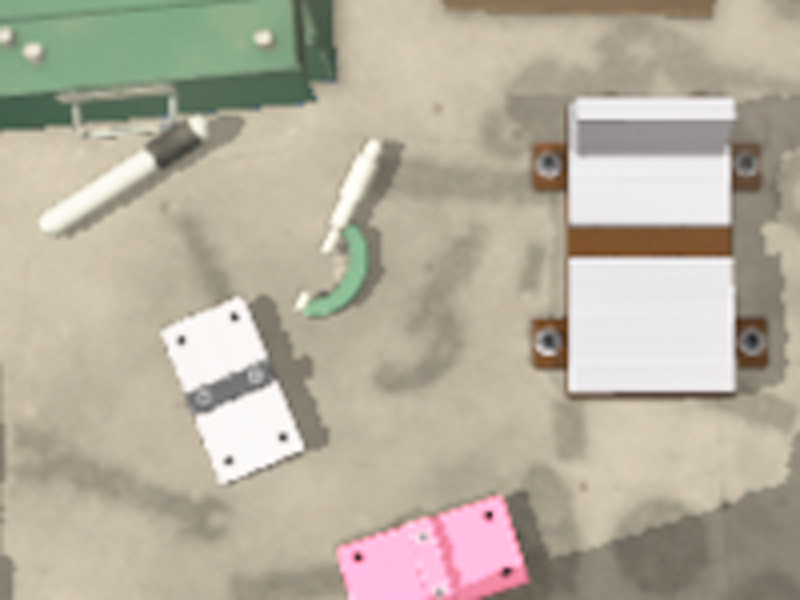

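The crop confirms it: the plate is at crop (232,390) with its grey key across the middle and measures 114x60 mm, as described. Next I measure the table edges to sub-pixel accuracy and check reachability.

Run:
```python
from h import *
a=cam("top"); g=a["frame"].astype(float)
B=cv2.GaussianBlur(g,(1,1),0)[:,:,2]
def cross(v,th,off):
    for i in range(len(v)-1):
        if (v[i]-th)*(v[i+1]-th)<0: return off+i+(v[i]-th)/(v[i]-v[i+1])
    return np.nan
def fit(pts,z):
    pts=np.array([p for p in pts if not np.isnan(p).any()]);W=ray(a,pts,z)[:,:2]
    m=np.median(W,0);l=cv2.fitLine(W.astype(np.float32),cv2.DIST_HUBER,0,.1,.01).ravel();return l,len(W),m
cols=range(286,320)
E={}
E['slot_front']=fit([(x,cross(B[199:209,x],140,199)) for x in cols],32)
E['slot_rear']=fit([(x,cross(B[201:190:-1,x],140,0)*-1+201) for x in cols],32)
E['front_end']=fit([(x,cross(B[230:245,x],180,230)) for x in cols],32)
E['fence_foot']=fit([(x,cross(B[190:172:-1,x],195,0)*-1+190) for x in cols],32)
E['right']=fit([(cross(B[y,315:332],195,315),y) for y in range(207,235)],32)
E['left']=fit([(292-cross(B[y,292:272:-1],195,0),y) for y in range(207,235)],32)
for k,(l,n,m) in E.items(): print(k,n,l[2:].round(1),np.degrees(np.arctan2(l[1],l[0])).round(1),m.round(1))
# fence top front edge (z=110)
for x in (295,303,311): print(B[160:185,x].astype(int))
```

```text
slot_front 34 [565.8 -94. ] 83.3 [567.7 -77.1]
slot_rear 34 [589.7 -72.8] 83.2 [588.9 -79.9]
front_end 34 [478.4 -68. ] 83.3 [478.8 -65.4]
fence_foot 34 [638.5 -73.2] 83.3 [637.  -86.3]
right 26 [ 523.8 -124.6] -7.4 [ 513.9 -123.2]
left 24 [528.3 -17.7] -6.8 [529.  -17.9]
[138 140 140 136 189 238 233 234 240 226 134 144 144 146 144 143 143 143
 165 216 236 236 239 239 235]
[153 154 156 155 199 238 234 235 239 228 148 146 146 147 147 144 143 145
 167 216 236 236 239 238 233]
[143 145 147 144 192 239 234 234 239 227 146 146 145 147 147 144 145 148
 167 217 236 236 238 238 234]
```

```bash
cat >> h.py <<'E'
T0=np.array([577.4,-77.3,32.]); PSI=np.radians(-6.75)
def ori(psi,phi):
    ex=np.array([np.cos(psi),np.sin(psi),0]);ey=np.array([-np.sin(psi),np.cos(psi),0]);ez=np.array([0,0,1.])
    z=np.sin(phi)*ex-np.cos(phi)*ez
    return R.from_matrix(np.c_[np.cross(ey,z),ey,z]).as_quat()
def tab(x,y,z):  # table-top frame -> world
    c,s=np.cos(PSI),np.sin(PSI);return T0+np.array([c*x-s*y,s*x+c*y,z])
def st(s=""): print(s,bot.get_tcp_pos(),np.round(bot.get_contact_force(),1),"op",round(float(bot.get_opening()),1),"t",round(bot.get_clock(),1))
E
python3 - <<'E'
from h import *
pp=np.radians(16.86); G=np.array([515.7+21*np.cos(pp),208.9+21*np.sin(pp)])
for n,p,q in [("grasp",[*G,3],ori(pp,0))]+[(f"t{d}",tab(x,0,z),ori(PSI,np.radians(d))) for d,x,z in [(0,40,150),(0,57,85),(0,-52,3),(30,40,100),(45,40,90),(57,45,60),(57,20,90),(-15,57,85),(-30,57,85)]]:
    j=bot.inverse_kinematics(p,q);print(n,None if j is None else np.round(j,2))
q=ori(pp,0)
bot.move_ptp([*G,120],q); bot.movel([*G,10],150)
st("pre")
f0=bot.get_contact_force()[2]
z=10
while z>-16:
    z-=2
    try: bot.movel([*G,z],30)
    except bot.MotionError as e: print(e);break
    if abs(bot.get_contact_force()[2]-f0)>3: break
st("touch")
c=cam("wrist");save(c,"wrist1")
E
```

```text
grasp [ 0.26  0.56  1.74 -0.    0.84 -1.6 ]
t0 [-0.24  0.4   1.48 -0.    1.26 -1.7 ]
t0 [-0.24  0.49  1.51 -0.    1.14 -1.69]
t0 [-0.26  0.47  1.83 -0.    0.85 -1.72]
t30 [-0.3   0.27  2.02  0.28  0.34 -2.  ]
t45 [-0.35  0.35  2.27  2.54  0.3   1.98]
t57 None
t57 None
t-15 [-0.22  0.64  1.25 -0.03  1.51 -1.67]
t-30 [-0.21  0.82  1.   -0.05  1.85 -1.66]
pre [536.42958192 215.39996526  10.62297332] [ 1.1 -0.2  0.4] op 85.6 t 2.7
touch [535.66529444 214.94667423 -16.15813909] [-0.3 -0.1 -0. ] op 85.8 t 6.0
```

View pics/wrist1.png

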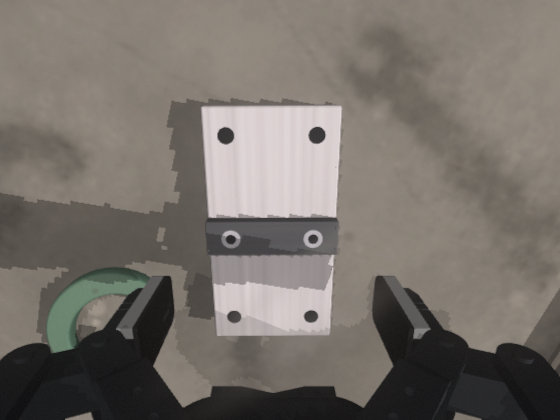

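The wrist view shows the jaws straddling the plate near its far end, centred at column 273, and clear of the micrometer at (90,300). There has been no bench contact yet, so I'll find where the open tips touch and also map the reachable outward tilt.

Run:
```python
from h import *
for d in (25,30,33,36,39,42,45):
    for x,z in [(45,53),(30,75),(20,60)]:
        j=bot.inverse_kinematics(tab(x,0,z),ori(PSI,np.radians(d)));print(d,x,z,None if j is None else np.round(j,2))
p=np.array(bot.get_tcp_pos());q=bot.get_tool_rot();f0=bot.get_contact_force()[2]
pp=np.radians(16.86); G=np.array([515.7+21*np.cos(pp),208.9+21*np.sin(pp)])
for z in np.arange(-17,-27,-1.):
    try: bot.movel([*G,z],30)
    except bot.MotionError as e: print(e);break
    bot.pause(.05);f=bot.get_contact_force()[2]
    print(z,round(f-f0,1),end=' ')
    if abs(f-f0)>2.5: break
st("touch")
```

```text
25 45 53 [-0.29  0.37  1.98  0.2   0.37 -1.91]
25 30 75 [-0.3   0.31  1.99  0.18  0.42 -1.9 ]
25 20 60 [-0.3   0.33  2.02  0.21  0.37 -1.93]
30 45 53 [-0.3   0.36  2.06  0.43  0.22 -2.15]
30 30 75 [-0.31  0.3   2.07  0.37  0.27 -2.09]
30 20 60 [-0.31  0.32  2.11  0.46  0.22 -2.19]
33 45 53 None
33 30 75 None
33 20 60 None
36 45 53 None
36 30 75 None
36 20 60 None
39 45 53 None
39 30 75 None
39 20 60 None
42 45 53 [-0.34  0.42  2.25  2.59  0.28  1.94]
42 30 75 [-0.35  0.35  2.26  2.45  0.24  2.07]
42 20 60 [-0.36  0.39  2.29  2.58  0.3   1.93]
45 45 53 [-0.35  0.45  2.29  2.72  0.4   1.8 ]
45 30 75 [-0.36  0.38  2.31  2.64  0.36  1.88]
45 20 60 [-0.37  0.42  2.34  2.7   0.42  1.8 ]
-17.0 -0.2 -18.0 -1.3 -19.0 -0.9 -20.0 -1.0 -21.0 -0.5 -22.0 -0.8 -23.0 -0.6 -24.0 -0.4 -25.0 -0.7 -26.0 -0.6 touch [535.74477303 214.98952832 -26.02588632] [ 0.2 -0.4 -0.1] op 85.0 t 9.0
```

Run:
```python
from h import *
p=np.array(bot.get_tcp_pos());Rt=R.from_quat(bot.get_tool_rot()).as_matrix()
c=cam("wrist");save(c,"wrist2")
H=np.array(c["hand_eye"]);print(H.round(2).tolist(),c["mtx"][0],p)
K=np.array(c["mtx"])
def toworld(uv,z):
    d=Rt@H[:3,:3]@np.linalg.solve(K,[*uv,1.]);o=p+Rt@H[:3,3];return o+d*(z-o[2])/d[2]
print("cam world",p+Rt@H[:3,3])
a=c["frame"].astype(int);m=(a.min(2)>150).astype(np.uint8);ys,xs=np.nonzero(m);print(xs.min(),xs.max(),ys.min(),ys.max())
cs,_=cv2.findContours(m,cv2.RETR_EXTERNAL,cv2.CHAIN_APPROX_NONE)
for k in sorted(cs,key=cv2.contourArea)[-3:]:
    b=cv2.boxPoints(cv2.minAreaRect(k));print(b.round(0).tolist(),[toworld(u,14).round(1).tolist() for u in b])
```

```text
[[-0.0, -0.95, -0.31, 78.38], [1.0, -0.0, -0.0, 0.17], [-0.0, -0.31, 0.95, -177.98], [0.0, 0.0, 0.0, 1.0]] [347.18150268   0.         272.81796053] [535.74477303 214.98952832 -26.02588632]
cam world [460.70251854 192.42369563 151.95812075]
196 346 106 348
[[306.0, 239.0], [325.0, 239.0], [325.0, 256.0], [306.0, 256.0]] [[512.3, 222.9, 14.0], [509.9, 230.7, 14.0], [517.5, 233.4, 14.0], [519.9, 225.5, 14.0]]
[[210.0, 348.0], [210.0, 291.0], [335.0, 291.0], [335.0, 348.0]] [[579.3, 196.7, 14.0], [549.0, 189.4, 14.0], [532.6, 243.6, 14.0], [562.0, 254.2, 14.0]]
[[196.0, 107.0], [346.0, 105.0], [347.0, 224.0], [197.0, 225.0]] [[472.6, 165.5, 14.0], [455.7, 220.0, 14.0], [500.7, 237.3, 14.0], [519.6, 176.6, 14.0]]
```

View pics/wrist2.png

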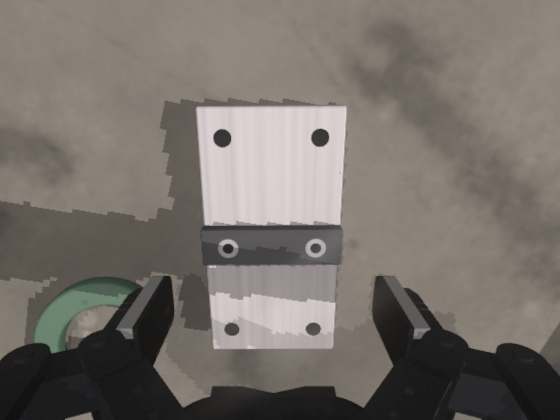

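The plate measures consistently, with its far end at row 348 giving world (570.6, 225.4). But the open tips, at pixel (172,277), sit about 47 mm behind the reported TCP, which disagrees with the stated offset of at most 13 mm. I'll continue down cautiously to contact and use the measured offset.

Run:
```python
from h import *
f0=bot.get_contact_force()[2]
pp=np.radians(16.86); G=np.array([515.7+21*np.cos(pp),208.9+21*np.sin(pp)])
for z in np.arange(-28,-56,-1.):
    try: bot.movel([*G,z],25)
    except bot.MotionError as e: print(e);break
    f=bot.get_contact_force()[2]
    if abs(f-f0)>1.5: print(z,round(f-f0,1),end=' ')
    if abs(f-f0)>4: break
bot.pause(.1);st("touch")
```

```text
-37.0 -1.6 -44.0 -1.8 -48.0 5.0 touch [535.95027143 215.04086729 -47.63354528] [-0.8 -0.4  5.6] op 85.4 t 14.4
```

Contact came at TCP z = -47.6, so the open tips really are about 47 mm behind the reported TCP. At a 58 mm opening I expect about 41 mm. I'll use a tip-based frame and grasp tilted 15° toward the robot, so the later outward tilt brings the plate to about 45°.

```bash
cat >> h.py <<'E'
D=41.
def zt(psi,phi): return np.array([np.sin(phi)*np.cos(psi),np.sin(phi)*np.sin(psi),-np.cos(phi)])
def tcp(tip,psi,phi,d=D): return np.array(tip,float)+d*zt(psi,phi)
def line(tip,psi,deg,v=60,d=D):
    ph=np.radians(deg);bot.movel(tcp(tip,psi,ph,d).tolist(),v,ori(psi,ph).tolist())
E
python3 - <<'E'
from h import *
for d in (0,20,24,27,30,-15,-30):
    for x,z in [(39,60),(25,50),(50,85),(-52,3),(20,150)]:
        ph=np.radians(d);j=bot.inverse_kinematics(tcp(tab(x,0,z),PSI,ph),ori(PSI,ph));print(d,x,z,None if j is None else np.round(j,2))
pp=np.radians(16.86); G=np.array([515.7+21*np.cos(pp),208.9+21*np.sin(pp)])
p=np.array(bot.get_tcp_pos());bot.movel((p+[0,0,12]).tolist(),60)
line([*G,12],pp,-15,80); line([*G,5.5],pp,-15,40); bot.pause(.1); st("at")
bot.close(80); st("closed")
line([*G,55.5],pp,-15,60); bot.pause(.2); st("up")
c=cam("scene");save(c,"sc2",(130,110,410,320),2.8)
E
```

```text
0 39 60 [-0.24  0.54  1.61 -0.    0.99 -1.7 ]
0 25 50 [-0.25  0.54  1.65 -0.    0.95 -1.7 ]
0 50 85 [-0.24  0.53  1.56 -0.    1.05 -1.69]
0 -52 3 [-0.26  0.53  1.85 -0.    0.76 -1.72]
0 20 150 [-0.25  0.42  1.57 -0.    1.16 -1.7 ]
20 39 60 [-0.28  0.44  1.91  0.12  0.45 -1.83]
20 25 50 [-0.28  0.44  1.94  0.14  0.41 -1.85]
20 50 85 [-0.27  0.41  1.86  0.1   0.53 -1.81]
20 -52 3 None
20 20 150 [-0.28  0.28  1.86  0.09  0.66 -1.8 ]
24 39 60 [-0.28  0.43  1.96  0.2   0.34 -1.91]
24 25 50 [-0.29  0.44  2.    0.24  0.3  -1.95]
24 50 85 [-0.28  0.4   1.92  0.16  0.41 -1.87]
24 -52 3 None
24 20 150 [-0.29  0.26  1.92  0.13  0.55 -1.84]
27 39 60 [-0.29  0.43  2.01  0.32  0.25 -2.03]
27 25 50 [-0.29  0.44  2.04  0.39  0.21 -2.12]
27 50 85 [-0.29  0.4   1.96  0.24  0.32 -1.95]
27 -52 3 None
27 20 150 [-0.3   0.25  1.96  0.18  0.47 -1.89]
30 39 60 None
30 25 50 None
30 50 85 [-0.29  0.4   2.01  0.38  0.24 -2.09]
30 -52 3 [-0.34  0.52  2.28  2.56  0.2   1.95]
30 20 150 [-0.3   0.24  2.01  0.25  0.38 -1.96]
-15 39 60 [-0.23  0.67  1.38 -0.03  1.35 -1.67]
-15 25 50 [-0.23  0.67  1.42 -0.03  1.32 -1.67]
-15 50 85 [-0.22  0.66  1.33 -0.03  1.41 -1.67]
-15 -52 3 [-0.24  0.64  1.64 -0.04  1.12 -1.68]
-15 20 150 [-0.23  0.56  1.35 -0.03  1.49 -1.68]
-30 39 60 [-0.21  0.82  1.15 -0.05  1.69 -1.66]
-30 25 50 [-0.22  0.81  1.2  -0.05  1.65 -1.66]
-30 50 85 [-0.21  0.81  1.11 -0.05  1.74 -1.66]
-30 -52 3 [-0.23  0.78  1.43 -0.05  1.45 -1.66]
-30 20 150 [-0.22  0.71  1.15 -0.05  1.8  -1.67]
at [525.12003543 211.81274609 -33.98421819] [ 0.3  0.  -0.1] op 85.1 t 15.7
closed [526.26708508 212.00270753 -33.30929778] [-0.1  0.1  5. ] op 56.0 t 16.1
up [525.32886134 211.81427242  15.48475956] [-1.3 -1.  -3.8] op 55.9 t 17.3
```

View pics/sc2.png

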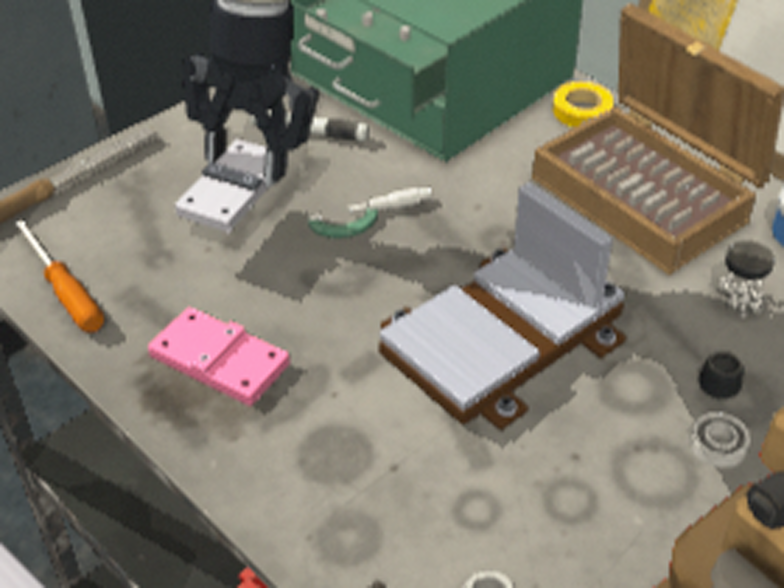

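The plate is held level in the jaws. However, 57° of lean with this grip would collide with the fence, because the outward tilt stops at about 27°. So I set the plate down 60 mm nearer in a clear area and take it again at -40° tilt.

Run:
```python
from h import *
a=np.radians(10.); ex=np.array([np.cos(a),np.sin(a)]); C=np.array([455.,209.]); G=C+21*ex
for d,t in [(-40,[*G,10.5]),(-40,[*G,150])]:
    print(np.round(bot.inverse_kinematics(tcp(t,a,np.radians(d)),ori(a,np.radians(d))),2))
for d,x,z in [(22,40,65),(18,40,65),(22,40,90),(-10,30,150)]:
    ph=np.radians(d);print(np.round(bot.inverse_kinematics(tcp(tab(x,0,z),PSI,ph),ori(PSI,ph)),2))
line([*G,30],a,-15,120); line([*G,5.8],a,-15,60); bot.pause(.15); st("down")
bot.open(); st("open")
line([*G,22],a,-30,80); line([*G,22],a,-40,80); line([*G,10.5],a,-40,50); bot.pause(.1); st("at")
bot.close(100); st("closed")
line([*G,60],a,-40,80); bot.pause(.1); st("up")
c=cam("scene");save(c,"sc3",(130,60,330,260),3)
```

```text
[ 0.25  0.9   1.34  0.05  1.6  -1.51]
[ 0.25  0.73  1.29  0.05  1.81 -1.5 ]
[-0.28  0.43  1.93  0.15  0.41 -1.86]
[-0.27  0.44  1.87  0.09  0.52 -1.8 ]
[-0.28  0.39  1.91  0.13  0.47 -1.84]
[-0.23  0.52  1.4  -0.02  1.39 -1.68]
down [465.81709027 210.87886994 -33.32989288] [0.6 0.8 9.4] op 55.4 t 18.7
open [465.01795514 210.76718143 -34.09570257] [ 0.3 -0.2  0.9] op 85.2 t 19.1
at [449.65672172 208.10256606 -20.6288413 ] [0.8 1.1 0.5] op 85.3 t 20.4
closed [450.86898702 208.30544015 -20.08881265] [2.9 1.  5.3] op 54.6 t 20.8
up [449.32889833 207.96570439  28.1674336 ] [ 0.8  0.3 -3.6] op 54.8 t 21.6
```

View pics/sc3.png

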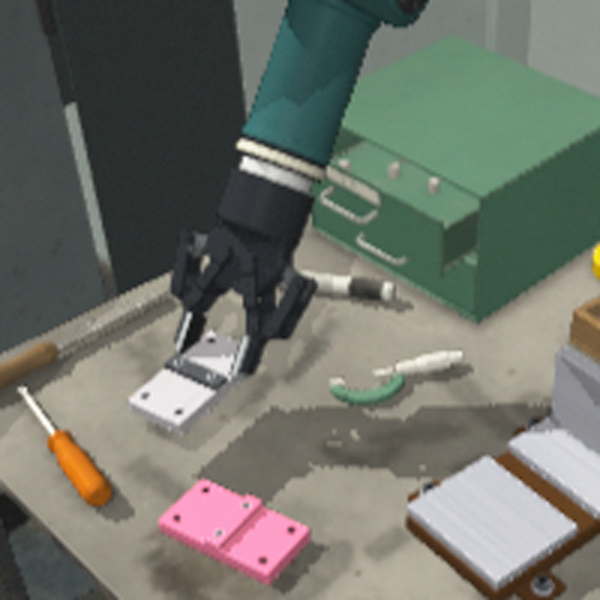

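```bash
cat >> h.py <<'E'
def leanpose(fx,fz,deg,off=40,s=77.,h=10.5):
    u=np.radians(deg+off);c,sn=np.cos(u),np.sin(u)
    return tab(fx+s*c-h*sn,0,fz+s*sn+h*c)
E
python3 - <<'E'
from h import *
p=np.array(bot.get_tcp_pos());bot.movel((p+[0,0,110]).tolist(),150)
ph=np.radians(-10);bot.move_ptp(tcp(tab(20,0,150),PSI,ph).tolist(),ori(PSI,ph).tolist())
line(leanpose(5.5,45,22),PSI,22,120); bot.pause(.1);st("above")
line(leanpose(5.5,8,22),PSI,22,100);bot.pause(.15);st("8")
f0=np.array(bot.get_contact_force())
for z in np.arange(5,-14,-1.5):
    line(leanpose(5.5,z,22),PSI,22,40)
    f=np.array(bot.get_contact_force())-f0
    if np.abs(f).max()>4: print(z,f.round(1));break
bot.pause(.1);st("z%.1f"%z)
c=cam("scene");save(c,"sc4",(230,120,400,280),3.5)
E
```

```text
above [626.17589671 -82.6862958  112.48795084] [ 0.2  1.  -2.3] op 54.5 t 24.8
8 [625.74690261 -83.17481099  75.8671105 ] [-0.8 -0.6 -2.4] op 54.6 t 25.5
-11.5 [1.6 1.1 7.7]
z-11.5 [626.56728607 -83.28125877  56.73660943] [1.2 1.8 5.1] op 54.5 t 28.6
```

View pics/sc4.png

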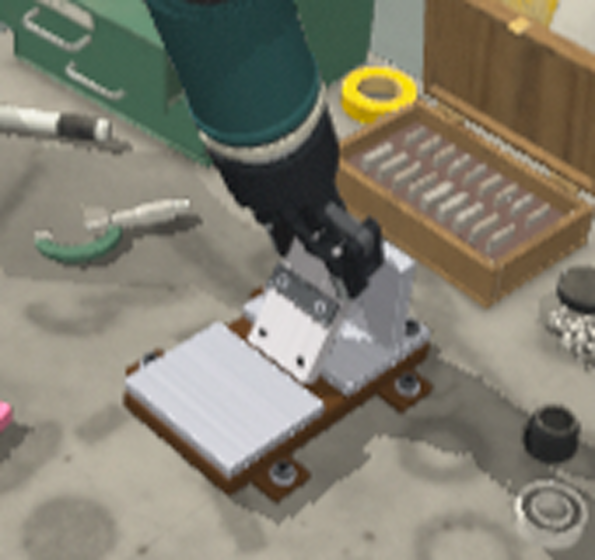

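The foot is in the slot at crop (290,360), key facing the robot, and the force confirms bottom contact. Next I ease it onto the fence, release and retreat.

Run:
```python
from h import *
line(leanpose(5,-10.3,18.5),PSI,18.5,20);bot.pause(.1);st("lean")
bot.close(20);bot.pause(.1);st("soft")
bot.open();bot.pause(.2);st("open")
p=np.array(bot.get_tcp_pos());bot.movel((p-95*zt(PSI,np.radians(18.5))).tolist(),100)
bot.pause(.1);st("away")
c=cam("scene");save(c,"sc5",(230,120,400,280),3.5)
t=cam("top");save(t,"top5")
```

```text
lean [627.56945978 -83.69945512  55.11494475] [-2.1 -1.5  6.7] op 54.6 t 29.0
soft [627.57688779 -83.70603005  55.13456468] [-0.8 -0.8  8. ] op 54.4 t 29.3
open [626.29548307 -83.0678184   53.86766438] [ 0.1 -0.6 -0.1] op 85.4 t 29.9
away [595.9774297  -79.4213377  143.09118295] [-0.3  0.2 -0.2] op 85.6 t 31.1
```

View pics/sc5.png

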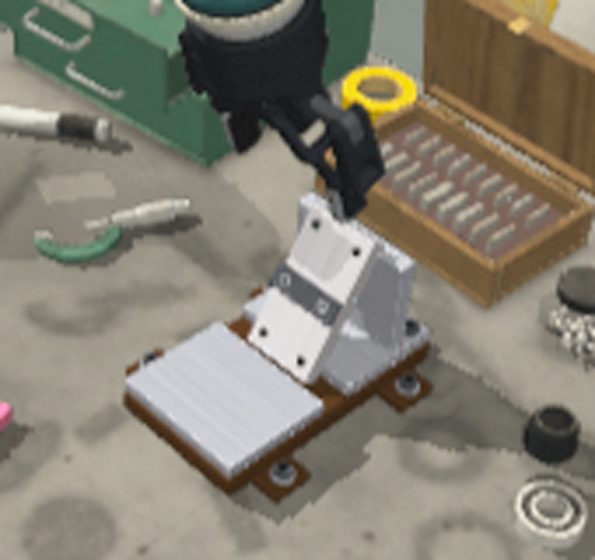

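The plate leans on the fence, released: its top end is at crop (340,215) and its foot is in the slot at (280,350). I'll check the lean angle by overlaying the predicted face corners on both views.

Run:
```python
from h import *
out=[]
for n,cr in (("scene",(275,150,375,250)),("top",(260,140,360,240))):
    c=cam(n);x0,y0,x1,y1=cr
    f=cv2.resize(c["frame"][y0:y1,x0:x1,::-1],None,fx=4,fy=4,interpolation=cv2.INTER_CUBIC)
    u=np.radians(57);U=np.array([np.cos(u),np.sin(u)]);N=np.array([-np.sin(u),np.cos(u)])
    P=[]
    for a,h,y in [(0,14,-29),(0,14,29),(112,14,29),(112,14,-29),(112,0,29),(112,0,-29)]:
        q=np.array([2.5,-10])+a*U+h*N;P.append(tab(q[0],y,q[1]))
    for i,p in enumerate(proj(c,P)):
        k=((p+.5-[x0,y0])*4-.5).astype(int);cv2.drawMarker(f,tuple(int(v) for v in k),(0,0,255) if i<4 else (0,200,0),cv2.MARKER_CROSS,14,1)
    out.append(f)
cv2.imwrite("pics/ov6.png",np.hstack(out))
for d in (-36,-33):
    ph=np.radians(d)
    for x,z in ((60,85),(40,120)):
        print(d,x,z,bot.inverse_kinematics(tcp(tab(x,0,z),PSI,ph),ori(PSI,ph)))
for d in (5,10,15,18,20):
    ph=np.radians(d);print(d,[bot.inverse_kinematics(tcp(tab(x,0,z),PSI,ph),ori(PSI,ph)) is not None for x,z in ((10,110),(-5,95),(-40,50),(-52,3))])
```

```text
-36 60 85 [-0.20859394  0.89094367  0.98536505 -0.05617467  1.89116928 -1.66201935]
-36 40 120 [-0.21076539  0.83009874  1.02836798 -0.0578651   1.90886395 -1.66528477]
-33 60 85 [-0.21030082  0.85795128  1.03053756 -0.0520202   1.82677586 -1.66161377]
-33 40 120 [-0.21255579  0.79753486  1.07034959 -0.05358435  1.84723811 -1.66496555]
5 [True, True, True, True]
10 [True, True, True, True]
15 [True, True, True, True]
18 [True, True, True, True]
20 [True, True, True, False]
```

View pics/ov6.png

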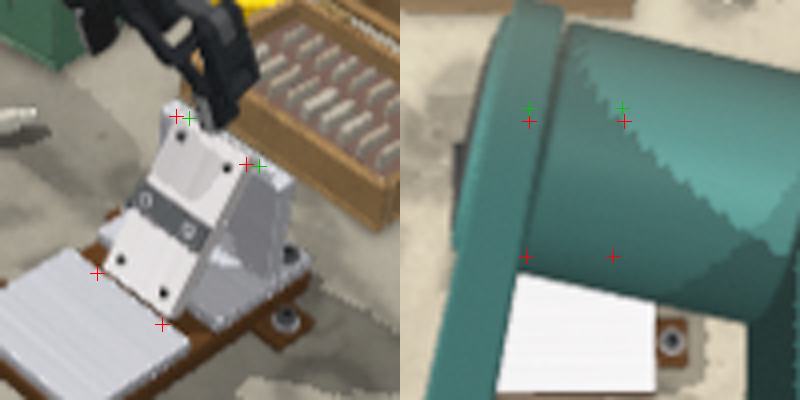

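The predicted top corners match. The foot lies a little further toward the fence than drawn, so the lean is about 58.5° with the foot at x≈5.5. I now grip the top end coaxially, lift, and rotate to about 108° above the fence foot.

```bash
cat >> h.py <<'E'
A,HH=104.,12.5
def rig(fx,fz,deg,a=A,h=HH):   # rigid hold: u=deg+90 (coaxial), table coords
    u=np.radians(deg+90);c,s=np.cos(u),np.sin(u);return tab(fx+a*c-h*s,0,fz+a*s+h*c)
def L(fx,fz,deg,v=60,a=A): line(rig(fx,fz,deg,a),PSI,deg,v)
E
python3 - <<'E'
from h import *
p=np.array(bot.get_tcp_pos());bot.movel((p+[0,0,45]).tolist(),150)
d=-31.5;ph=np.radians(d)
bot.move_ptp(tcp(rig(5.5,-10,d,150),PSI,ph).tolist(),ori(PSI,ph).tolist())
f0=np.array(bot.get_contact_force());st("pre")
L(5.5,-10,d,80,125); L(5.5,-10,d,40); bot.pause(.15);st("at"); 
f=np.array(bot.get_contact_force())-f0
if np.abs(f).max()<6:
    bot.close(60);bot.pause(.1);st("closed")
    L(5.5,22,d,50);bot.pause(.15);st("lift")
c=cam("scene");save(c,"sc7",(250,100,410,260),3.5)
E
```

```text
pre [628.22239777 -83.2528088  120.6177123 ] [-0.4 -0.3  1.4] op 85.0 t 32.8
at [605.2755476  -80.62960767  82.39209136] [-0.1 -1.5  0.4] op 85.5 t 34.1
closed [605.48932437 -80.72109079  82.81183078] [ 2.7 -0.7  4.9] op 55.9 t 34.5
lift [604.67066244 -80.48605977 113.84030274] [-0.1 -0.1 -3. ] op 56.0 t 35.5
```

View pics/sc7.png

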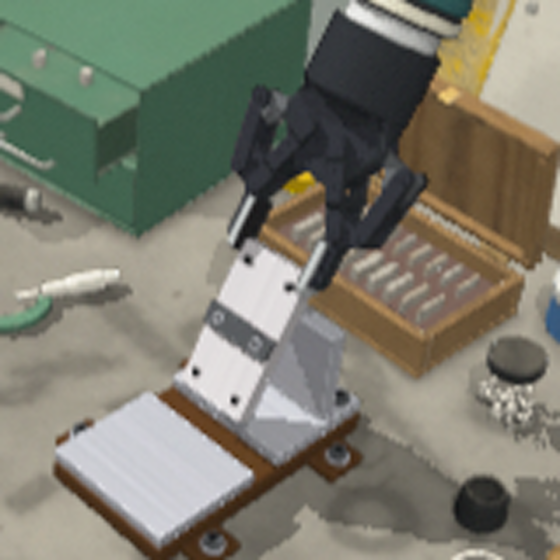

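The plate is lifted, gripped at its top end (crop 275,250), with the foot clear of the slot at (215,395). Now I rotate it to 108° and touch it down by the fence foot.

Run:
```python
from h import *
L(20,35,-15,100); L(42,35,0,100); L(55,24,18,100); bot.pause(.15); st("over")
f0=np.array(bot.get_contact_force())
for z in np.arange(14,-4,-1.):
    L(55,z,18,30); f=np.array(bot.get_contact_force())-f0
    if abs(f[2])>4 or np.abs(f).max()>8: print(z,f.round(1));break
bot.pause(.1);st("touch z%.1f (nominal 4.3)"%z)
```

```text
over [603.91490406 -80.86253214 112.82697982] [-0.4 -0.2 -4. ] op 55.9 t 37.1
4.0 [-2.8  0.7  8.5]
touch z4.0 (nominal 4.3) [601.76868881 -80.30164191  93.08047412] [-2.4  0.1  6. ] op 56.0 t 40.2
```

Contact came within 0.3 mm of the prediction. I soften the grip and lay the plate down, with force monitoring.

```bash
cat >> h.py <<'E'
def lay(udeg,deg,fx,nz=-.5,ap=107.5):
    u=np.radians(udeg);U=np.array([np.cos(u),np.sin(u)]);N=np.array([-np.sin(u),np.cos(u)])
    n=np.array([fx-14*np.sin(u),nz]);P=n+ap*U-7*N
    ph=np.radians(deg);t=np.array([np.sin(ph),-np.cos(ph)]);l=np.array([-np.cos(ph),-np.sin(ph)])
    q=P+(ap-A)*t+(HH-7)*l;return tab(q[0],0,q[1])
E
python3 - <<'E'
from h import *
bot.close(25);bot.pause(.1);st("soft")
print(tcp(lay(108,18,55,-.3),PSI,np.radians(18)).round(1))
u=108
while u<172:
    u+=4;k=(u-108)/72;deg=18*(1-k)
    line(lay(u,deg,55+2*k),PSI,deg,35)
    f=np.array(bot.get_contact_force());print(u,f.round(0),round(bot.get_clock(),1))
    if np.abs(f).max()>25: break
bot.pause(.1);st("end u%d"%u)
E
```

```text
soft [601.75505048 -80.28815367  93.06496878] [-2.6  0.2  6. ] op 56.0 t 40.5
[600.9 -80.1  92.1]
112 [-1.  0.  7.] 40.9
116 [0. 1. 8.] 41.3
120 [-2. -1. 11.] 41.7
124 [-3. -1. 14.] 42.0
128 [-6. -2. 15.] 42.4
132 [-8. -1. 16.] 42.8
136 [-9. -1. 16.] 43.1
140 [-12.  -1.  17.] 43.5
144 [-12.  -0.  15.] 43.9
148 [-11.   1.  14.] 44.2
152 [-8.  1. 10.] 44.6
156 [-7.  1.  7.] 45.0
160 [-5.  1.  6.] 45.3
164 [-6. -0.  6.] 45.7
168 [-6.  0.  5.] 46.0
172 [-5.  1.  3.] 46.4
end u172 [522.96380874 -70.78883734   8.81723522] [-4.2  0.5  4.4] op 55.9 t 46.5
```

Run:
```python
from h import *
for u in (174,176,178,179,180):
    k=(u-108)/72;deg=18*(1-k)
    line(lay(u,deg,55+2*k),PSI,deg,20);bot.pause(.05)
    f=np.array(bot.get_contact_force());print(u,f.round(1),round(bot.get_clock(),1),np.round(bot.get_tcp_pos(),1))
    if f[2]>15 or np.abs(f).max()>25: break
bot.pause(.1);st("end")
c=cam("scene");save(c,"sc8",(250,120,390,260),4)
```

```text
174 [-4.5  0.5  3.1] 46.9 [522.5 -70.8   4.9]
176 [-4.5 -0.3  3.2] 47.2 [521.6 -70.7   1.1]
178 [-6.3  0.   3. ] 47.6 [520.8 -70.6  -2.7]
179 [-6.5  0.   3.9] 47.9 [520.4 -70.5  -4.6]
180 [-7.2 -0.1  4.5] 48.2 [520.1 -70.4  -6.4]
end [520.08618703 -70.41784167  -6.42622769] [-7.2  0.2  3.8] op 55.7 t 48.3
```

View pics/sc8.png

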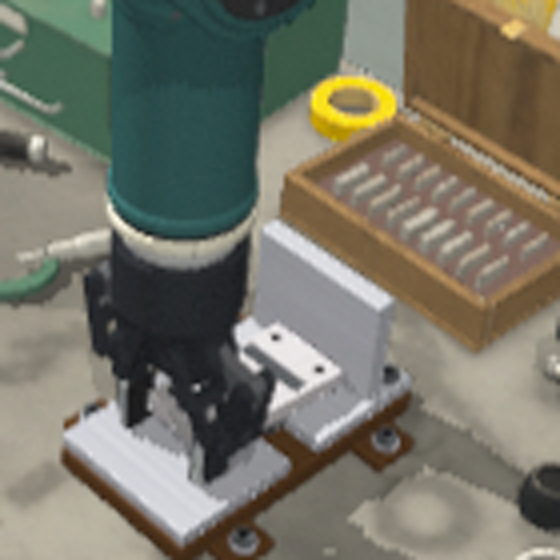

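Run:
```python
from h import *
c=cam("scene")
def px(P): return ((proj(c,[tab(*p) for p in P])+.5-[250,120])*4-.5).round(0).tolist()
for fx in (48,54,57,60):
    print(fx,"far-right top,bottom, far-left top",px([(fx,-29,14),(fx,-29,0),(fx,29,14)]),"raised4deg",px([(fx,-29,14+8),(fx,-29,8)]))
print("mid right bottom (x=14,y=-29,z=0)",px([(14,-29,0),(14,-29,14)]))
f=c["frame"]
# brightness profile along table y=-20..20 lines at z=14 toward fence
for y in (-22,0,22):
    xs=np.arange(30,75,1.);P=proj(c,[tab(x,y,14) for x in xs])
    print(y,[int(f[int(round(v)),int(round(u))].mean()) for u,v in P])
```

```text
48 far-right top,bottom, far-left top [[330.0, 382.0], [328.0, 398.0], [264.0, 334.0]] raised4deg [[331.0, 373.0], [329.0, 389.0]]
54 far-right top,bottom, far-left top [[337.0, 378.0], [335.0, 394.0], [271.0, 329.0]] raised4deg [[338.0, 368.0], [336.0, 385.0]]
57 far-right top,bottom, far-left top [[340.0, 375.0], [338.0, 391.0], [274.0, 327.0]] raised4deg [[341.0, 366.0], [339.0, 382.0]]
60 far-right top,bottom, far-left top [[344.0, 373.0], [341.0, 389.0], [277.0, 325.0]] raised4deg [[345.0, 364.0], [343.0, 380.0]]
mid right bottom (x=14,y=-29,z=0) [[290.0, 424.0], [291.0, 408.0]]
-22 [223, 223, 212, 211, 211, 211, 232, 232, 230, 231, 231, 231, 231, 231, 230, 230, 231, 231, 231, 191, 221, 221, 221, 235, 235, 230, 230, 231, 231, 231, 203, 174, 174, 174, 148, 148, 147, 147, 147, 147, 147, 146, 146, 146, 146]
0 [97, 97, 97, 104, 104, 163, 163, 209, 209, 209, 233, 233, 233, 233, 231, 231, 234, 234, 233, 233, 233, 232, 232, 232, 232, 232, 232, 233, 232, 232, 232, 232, 213, 129, 129, 147, 147, 147, 148, 148, 148, 148, 148, 146, 147]
22 [98, 101, 101, 101, 124, 124, 124, 194, 234, 234, 234, 233, 233, 233, 233, 230, 230, 230, 72, 72, 72, 72, 107, 107, 180, 219, 219, 219, 219, 232, 211, 211, 211, 156, 156, 145, 147, 147, 147, 147, 147, 144, 144, 144, 144]
```

The far-end corner I read, (341,373), matches a flat plate with its end 0–3 mm from the fence. I release it, retreat to the side of the camera view and check numerically.

Run:
```python
from h import *
bot.close(20);bot.pause(.1);bot.open();bot.pause(.2);st("open")
p=np.array(bot.get_tcp_pos());bot.movel((p+[0,0,120]).tolist(),120)
bot.move_ptp([420,190,120],ori(np.radians(20),0).tolist());bot.pause(.1);st("away")
a=cam("top");b=cam("scene");save(b,"sc9");save(a,"top9")
for n,c in(("top",a),("scene",b)):
    f=c["frame"].astype(int)
    for y in (-24,24):
        xs=np.arange(-75,75,1.)
        P=proj(c,[tab(x,y,14) for x in xs]);print(n,y,[int(f[int(round(v)),int(round(u))].min()) for u,v in P])
    for x in (-30,40):
        ys=np.arange(-45,45,1.);P=proj(c,[tab(x,y,14) for y in ys]);print(n,"x",x,[int(f[int(round(v)),int(round(u))].min()) for u,v in P])
```

```text
open [522.00200085 -70.76554486  -5.9722387 ] [0.3 0.1 0. ] op 85.3 t 49.4
away [421.03039629 189.15495827 119.97057631] [-0.2  0.6 -0.6] op 85.5 t 51.7
top -24 [215, 215, 233, 233, 238, 238, 238, 238, 238, 238, 239, 239, 240, 240, 240, 239, 239, 239, 202, 202, 241, 241, 241, 251, 251, 250, 250, 250, 250, 250, 250, 247, 247, 248, 248, 248, 250, 250, 250, 250, 250, 250, 250, 250, 250, 250, 250, 239, 239, 218, 218, 218, 209, 209, 209, 211, 211, 209, 209, 209, 242, 242, 242, 250, 250, 250, 250, 250, 250, 250, 250, 250, 250, 250, 250, 250, 250, 250, 250, 250, 250, 250, 250, 249, 249, 249, 249, 249, 249, 249, 241, 241, 241, 182, 182, 126, 126, 126, 127, 127, 127, 127, 127, 127, 208, 208, 244, 244, 244, 248, 248, 248, 249, 249, 249, 249, 249, 235, 235, 235, 222, 222, 222, 242, 242, 242, 248, 248, 248, 251, 251, 219, 219, 219, 151, 151, 151, 155, 155, 155, 154, 154, 155, 155, 155, 155, 155, 155, 155, 155]
top 24 [238, 238, 240, 240, 238, 238, 238, 238, 238, 238, 239, 239, 239, 239, 239, 239, 239, 210, 210, 210, 237, 237, 237, 249, 249, 250, 250, 250, 250, 250, 250, 250, 250, 250, 250, 250, 
[... 3220 characters left out ...]
27, 227, 229, 229, 229, 229, 228, 228, 227, 226, 226, 226, 226, 225, 225, 225, 227, 229, 229, 229, 229, 229, 229, 227, 227, 227, 227, 227, 227, 227, 227, 222, 222, 222, 220, 202, 202, 202, 200, 200, 202, 202, 201, 201, 201, 189, 189, 189]
scene x 40 [146, 146, 146, 146, 144, 144, 144, 144, 138, 138, 138, 134, 134, 131, 131, 131, 131, 175, 198, 198, 198, 231, 226, 226, 226, 226, 226, 226, 226, 226, 226, 227, 228, 228, 228, 229, 228, 228, 228, 226, 227, 227, 229, 229, 229, 230, 230, 230, 230, 230, 230, 230, 230, 228, 228, 229, 230, 230, 230, 230, 230, 230, 230, 230, 230, 230, 230, 230, 230, 230, 229, 229, 229, 229, 219, 219, 219, 219, 212, 212, 212, 210, 210, 210, 212, 211, 211, 211, 211, 171]
```

Run:
```python
from h import *
st("final");bot.job_done()
```

```text
final [420.83724849 189.11611455 119.94343898] [-0.5 -0.1  0.4] op 84.9 t 51.8
the job is handed in; nothing more can be done
```

I turned the plate over and handed the job in at 51.8 s of the 72 s allowed; the hand-in gives no verdict. I stood the plate at about 58° in the slot against the fence, let go, took it again by its top end and laid it down with the foot against the fence.

**Final checks:**
- **Position:** both the top and scene cameras show the plate at table x ≈ -54 to +58, so its middle is within about 2 mm of the slot's middle.
- **Square and flat:** both near-end corners are at the same x to within 2 mm, so it is square. The two views agree to about 2 mm when the plate's top face is taken as 14 mm above the table, which means flat with the key down in the slot. They differ by 2–3 mm at the fence end, about the calibration error, and I did not measure the key's depth directly.
- **Released:** the gripper is open, well clear, and reads zero force.

**What disagreed or wasn't checked:**
- **Finger offset:** with the gripper open, the fingertips were about 47 mm behind the reported TCP, not the 13 mm or so stated. I found this by touching the bench and worked with the measured offset.
- **Extra set-down:** the arm could tilt outward only about 27°, so I put the plate down once on clear bench and gripped it again at a steeper angle.
- **Bystanders:** they looked unmoved in the pictures I viewed, but I did not measure them.

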